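Level a panel on packing boards and clamp it

TASK

Pack up the little blue primed panel on the levelling stand, ready to be painted: loosen the red clamp knob, slide the wooden stop well back to make room, and build one neat pile of packing boards between stop and fence with the panel on top, so that the panel's upper face comes level with the red band (within its height) on the gauge collar. Then slide the stop up until it nips the pile against the fence and tighten the knob firmly; leave spare boards off the stand, lying clear of it, and leave the jars, dish and scraper where they are.

Things in the scene. Friction and masses are not known exactly. Their poses are not given: they have to be found in the camera images.
- bed (a point): on top of the stand's bed, middle of the pile's place. The stand is a fixed brown wooden base 90 x 275 mm, 15 mm thick: this point is 15 mm above the table. y runs along the stand to a fixed pale fence (70 mm wide, top 40 mm above the bed), its face 50 mm from this point in +y; the stop comes from -y; the x sides are open. z up.
- gauge: gauge collar: white block 34 x 34 mm, 40 mm tall, with a red band 14 mm high right round its middle, on a 12 mm steel post behind the fence (86 mm from the bed point in +y; post top 155 mm above the table). Origin in the middle of the red band; z up. Fixed for the job, at a height that differs from start to start.
- stop (a joint): slide of the wooden stop along the stand, m, 0 to 0.085. Gap between its cork face and the fence = 70 mm + this; grows as the stop moves away from the fence (stand's -y). A pile of boards 100 mm long is nipped at 0.030. Held fast while the knob is tight (bites from about 0.7 rad); with the knob loose it slides with about 1.5 N.
- knob (a joint): turn of the red clamp knob in rad, 0 to 1.5: grows clockwise seen from above, which tightens. The clamp begins to bite at about 0.7; firmly tight above 1.1, fully loose below 0.3. Turning takes about 0.1 to 0.2 N m and it stays where it is left. At 0 the bar lies along the stand's y axis.
- knob_bar (a point): middle of the knob's red bar, on its axis, 138 mm above the table. Bar 46 mm long (along this point's own y, which turns with it), 14 mm wide, 28 mm tall (14 mm above and below). The knob sits on the stop, a block 60 (x) by 50 (y) mm whose top is 109 mm above the table; axis 25 mm behind the stop's face. The bar is also the handle to slide the stop by.
- stop_face (a point): point on the cork face of the stop, 46 mm above the table, in the middle of its width; same axes as the bed point.
- panel: the primed panel: painted blue all over, 50 (x) x 100 (y) mm, 12 mm thick, both faces alike. Origin at its centre, z through its thickness.
- thick1: thick packing board, pale plywood, 50 (x) x 100 (y) mm, 20 mm thick, origin at its centre; both faces alike. Lies flat on the table to the right of the stand; not all four are always there.
- thick2: thick packing board, pale plywood, 50 (x) x 100 (y) mm, 20 mm thick, origin at its centre; both faces alike. Lies flat on the table to the right of the stand; not all four are always there.
- thick3: thick packing board, pale plywood, 50 (x) x 100 (y) mm, 20 mm thick, origin at its centre; both faces alike. Lies flat on the table to the right of the stand; not all four are always there.
- thick4: thick packing board, pale plywood, 50 (x) x 100 (y) mm, 20 mm thick, origin at its centre; both faces alike. Lies flat on the table to the right of the stand; not all four are always there.
- thin1: thin packing board, dark brown wood, 50 (x) x 100 (y) mm, 10 mm thick, origin at its centre; both faces alike. Lies flat on the table; one or two are there.
- thin2: thin packing board, dark brown wood, 50 (x) x 100 (y) mm, 10 mm thick, origin at its centre; both faces alike. Lies flat on the table; one or two are there.
- jar_ochre: small orange paint jar with a white lid, 42 mm across, 50 mm tall, among the boards; to be left alone. Origin at its underside's centre.
- jar_red: small red paint jar with a steel lid, 42 mm across, 48 mm tall, among the boards; to be left alone. Origin at its underside's centre.
- jar_green: green glass jar, 68 mm across, 85 mm tall, at the back; to be left alone. Origin at its underside's centre.
- jar_big: big red jar, 80 mm across, 110 mm tall, at the back; to be left alone. Origin at its underside's centre.
- dish: blue bowl, 100 mm across, 35 mm tall, at the back; to be left alone. Origin at its underside's centre.
- scraper: spatula lying to the left of the stand; to be left alone. Origin at its underside's centre.

How it is judged:
By the outcome, as a careful person would: the job done as asked, in the order asked, and still so for the second after the job is handed in, with the robot touching nothing.
Of thick1, thick2, thick3, thick4 only 3 to 4 are there at a start; the rules pass over those that are not, and their reading is None.
Of thin1, thin2 only 1 to 2 are there at a start; the rules pass over those that are not, and their reading is None.
At some moment in a run one of panel, thin1, thin2 may be knocked a few centimetres aside while the robot is not near it.
Once in a run the grip may slacken for a moment while it holds something.
It also fails if it takes over 210 s, if anything falls off the work surface, if the arm or the gripper's body presses on something with over 40 N, if the wrist force passes 120 N, or if a joint passes its speed limit or range.

ROBOT

A 6-joint arm with a two-finger parallel gripper is mounted at the origin on the work surface. World frame = base frame: x ahead of the robot, y to its left, z up, the work surface at z = 0. Lengths are in m, angles in rad, forces in N, time in s.
With the tool pointing down it reaches from about 0.35 to 0.875 m from the base axis. Payload 4.2 kg.
Tool frame: the origin (TCP) lies on the mounting face of the last link; the fingertips stand 173 mm ahead of it and the grasp point (between the pads) lies 155 mm ahead of it; z points along the fingers, y is the line along which they close (so a half turn about z gives the same grasp; the last joint's range is limited). The gripper opens to 85 mm and grips with 20 to 120 N. Pads are 22 mm wide; open, the fingers measure 114 mm over their backs; the gripper's body (76 mm by 85 mm) begins 54 mm behind the grasp point. The pads swing forward as they close: fully open they stand 13 mm farther back than shut.
Start: joints at [1.589, 0.385, 0.008, 0, -1.194, -0.259], TCP at [0.149, 0.607, 0.405] pointing down, gripper open.
Joint ranges: [-3.14, 3.14], [-1.21, 2.06], [-1.07, 1.41], [-3.16, 2.05], [-2.99, -0.16], [-3.1, 3.1]. Speed limits (rad/s): [2.79, 2.79, 3.14, 3.14, 3.14, 3.14].

INTERFACE

Orientations are given as a 3x3 rotation matrix whose columns are the frame's x, y, z axes.
In Python, from workcell import manip gives the robot as it stands.
- The arm moves only by the shell command python3 jog.py 'ROWS' [OPENING] [FORCE]. ROWS is 1 to 10 rows, one to a line, with the numbers parted by commas; each row has 6 numbers: dx, dy, dz in units of 25 mm, then a rotation vector rx, ry, rz in units of 0.1 rad; each row shifts and turns the commanded pose from where the row before left it, along the tool's axes as they then stand; what a row does not reach is not made up. A row lasts 1/8 s, in which the tool goes at most 0.0625 m and 0.188 rad, less where a joint would pass 70% of its speed; a pose out of reach is approached as far as the arm can. OPENING is the opening from 0.0 (shut) to 1.0 (fully open), set as the command begins (- or left out keeps the last). The fingers move at their own pace and stop on an object; FORCE is the grip in N (left out, the last holds). Time passes only in rows, so rows that do not move let the fingers close. It prints the time, the measured TCP pose, the force, the opening and the grip force at its end. Input that does not fit is refused with a message, and nothing moves.
- manip.get_state(): the state, without advancing time (a new reading comes with each control period).
- manip.camera(name): name is "side" or "top" or "wrist"; returns the picture (420x560x3 uint8, red, green, blue); there is no depth.
- manip.get_calibration(name): a dict with "K" (3x3 intrinsics, pixels), "k1" (the pictures are not rectified: a ray, as slopes to the right and down, at radius r is drawn at 1 + k1 r^2 times it, then the intrinsics apply), "R" (3x3) and "t" (3): a world point X has camera coordinates R X + t; the wrist camera has in their place "hand_eye" (4x4, takes a point from camera to tool coordinates, whose origin is the TCP and whose axes are the flange's). Camera axes: x right, y down, z forward; pixel columns grow to the right and rows downward; lengths in m; the calibration is good to about 2 mm. A picture is of the moment at which its call begins: read the wrist's pose just before it. get_calibration takes no time and is no camera call.
- manip.sign_off(): hands the job in; it is judged then, once.
The state is a dict: "t": time; "q": joint angles; "dq": joint speeds; "effort": joint torques, N m; "ee_pos": TCP position; "eef_rot": TCP orientation; "ft_force": force on the tool from outside, world axes, zero at the start; "torque": the same for the moment, N m; "finger_gap": opening from 0.0 (shut) to 1.0 (fully open); "finger_force": force on a finger pad.
Only numpy, scipy, OpenCV 4.12 (cv2) and the standard library are available. Lean on these libraries where they do the work, as an engineer would, in place of code of your own. Each camera call takes 0.05 s, during which the arm holds its last target. There are 200 camera calls.

## Working session

There is one attempt and no reset: what is moved stays moved. The work goes in short steps, Python scripts to look and compute and a shell command to move; the robot and the scene stay as the last step left them, time stands still between calls to the robot, and variables do not carry over. Pictures are saved under pics/ and viewed, at most 14 in all, crops included, and the job is handed in when it is done.

```bash
ls; mkdir -p pics; cat > h.py <<'E'
import numpy as np, cv2, json
from workcell import manip
def snap(name, fn=None):
    s=manip.get_state(); im=manip.camera(name)
    if fn: cv2.imwrite('pics/'+fn, im[:,:,::-1])
    return im, s
def cam(name, s=None):
    c=manip.get_calibration(name); K=np.array(c['K']); k1=c['k1']
    if 'hand_eye' in c:
        T=np.eye(4); s=s or manip.get_state(); T[:3,:3]=s['eef_rot']; T[:3,3]=s['ee_pos']
        M=T@np.array(c['hand_eye']); Rc=M[:3,:3]; o=M[:3,3]
    else:
        R=np.array(c['R']); Rc=R.T; o=-R.T@np.array(c['t'])
    return K,k1,Rc,o
def ray(C,uv):
    K,k1,Rc,o=C; uv=np.atleast_2d(np.float64(uv))
    n=cv2.undistortPoints(uv[:,None],K,np.array([k1,0,0,0.]),None,None,None)[:,0] if abs(k1)<1e-9 else None
    d=np.c_[(uv[:,0]-K[0,2])/K[0,0],(uv[:,1]-K[1,2])/K[1,1]]
    n=d.copy()
    for _ in range(30): n=d/(1+k1*(n**2).sum(1,keepdims=True))
    return o, np.c_[n,np.ones(len(n))]@Rc.T
def onz(C,uv,z):
    o,d=ray(C,uv); return o+d*((z-o[2])/d[:,2])[:,None]
def proj(C,X):
    K,k1,Rc,o=C; p=(np.atleast_2d(X)-o)@Rc; n=p[:,:2]/p[:,2:]; n=n*(1+k1*(n**2).sum(1,keepdims=True))
    return n*[K[0,0],K[1,1]]+[K[0,2],K[1,2]]
def tri(obs):
    A=np.zeros((3,3));b=np.zeros(3)
    for C,uv in obs:
        o,d=ray(C,uv); d=d[0]/np.linalg.norm(d[0]); P=np.eye(3)-np.outer(d,d); A+=P;b+=P@o
    X=np.linalg.solve(A,b); return X
E
python3 - <<'E'
from h import *
for n in ['side','top','wrist']:
    im,s=snap(n,n+'0.png'); C=cam(n,s); print(n,C[1],C[3].round(3),C[2][:,2].round(3),C[0][0,0])
print(s['ee_pos'],s['eef_rot'],s['t'])
print(manip.get_calibration('wrist')['hand_eye'])
E
```

```text
jog.py
pics
workcell.py
side 0.00787772715081205 [ 0.286 -0.68   0.683] [ 0.308  0.791 -0.529] 404.36308329455903
top -0.08224669542543045 [0.388 0.137 1.118] [ 0.187  0.013 -0.982] 408.3343306190959
wrist -0.04322676419122664 [0.224 0.589 0.373] [-0.299  0.072 -0.952] 292.9884244467986
[0.14898434 0.60678526 0.40374294] [[ 9.71109585e-01 -2.38633740e-01 -3.33575266e-04]
 [-2.38633933e-01 -9.71107670e-01 -1.93356870e-03]
 [ 1.37477230e-04  1.95730948e-03 -9.99998075e-01]] 0.1
[[-5.18120916e-04 -9.51577315e-01 -3.07409085e-01  7.75588152e-02]
 [ 9.99999845e-01 -4.30341136e-04 -3.53333646e-04 -3.76183491e-04]
 [ 2.03933507e-04 -3.07409220e-01  9.51577390e-01  3.09239124e-02]
 [ 0.00000000e+00  0.00000000e+00  0.00000000e+00  1.00000000e+00]]
```

View pics/top0.png

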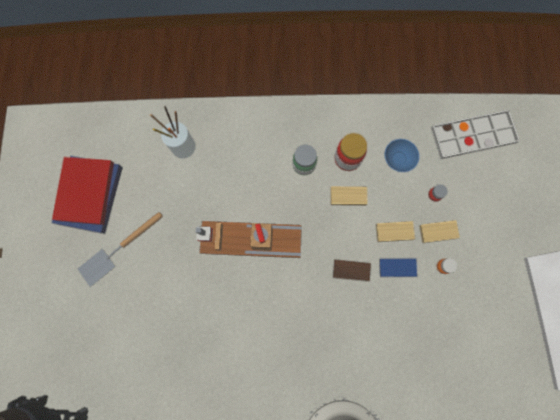

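View pics/side0.png

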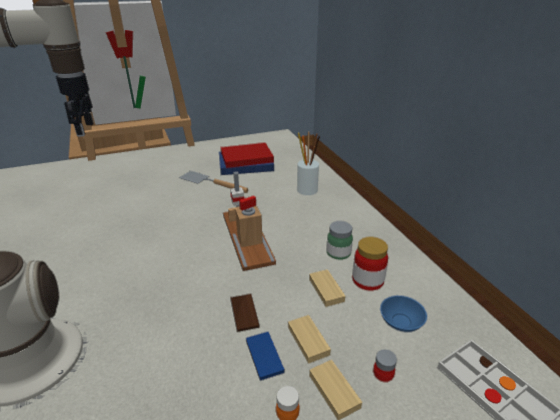

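The top view shows the stand (200–300, 240) with the fence on the left (+y) and the stop and knob at (261,235). There are three thick boards at (349,196), (396,231) and (440,231), one thin board at (352,270), and the panel at (398,268). The jars lie at (447,266) and (438,193).

```bash
cat >> h.py <<'E'
def masks(im):
    h=cv2.cvtColor(im,cv2.COLOR_RGB2HSV).astype(int); H,S,V=h[...,0],h[...,1],h[...,2]
    f=lambda m: cv2.morphologyEx(m.astype(np.uint8)*255,cv2.MORPH_OPEN,np.ones((2,2)))
    return dict(thick=f((H>14)&(H<28)&(S>70)&(V>120)), panel=f((H>105)&(H<128)&(S>130)), thin=f((H<18)&(S>60)&(V<90)), red=f(((H<5)|(H>174))&(S>170)&(V>90)))
def blobs(m,amin):
    out=[]
    for c in cv2.findContours(m,cv2.RETR_EXTERNAL,cv2.CHAIN_APPROX_NONE)[0]:
        if cv2.contourArea(c)>amin: out.append(c[:,0].astype(float))
    return out
def rect(C,c,z):
    P=onz(C,c,z)[:,:2]; (ctr,wh,a)=cv2.minAreaRect((P*1000).astype(np.float32)); 
    b=cv2.boxPoints((ctr,wh,a)); e=b[1]-b[0]; g=b[2]-b[1]; l=e if np.hypot(*e)>np.hypot(*g) else g
    ang=np.degrees(np.arctan2(-l[0],l[1])); ang=(ang+90)%180-90   # yaw of long axis from world +y
    return np.round(ctr,1), np.round(sorted(wh),1), round(ang,1)
E
python3 - <<'E'
from h import *
im=cv2.imread('pics/top0.png')[:,:,::-1].copy(); C=cam('top'); M=masks(im)
for n,z in dict(thick=.02,panel=.012,thin=.01,red=.15).items():
    for c in blobs(M[n],60 if n!='red' else 15): print(n,c.mean(0).round(),*rect(C,c,z))
print(onz(C,[[200,222],[302,224],[301,258],[199,254]],.015).round(3))
im=cv2.imread('pics/side0.png')[:,:,::-1].copy(); C=cam('side'); M=masks(im)
for n,z in dict(thick=.02,panel=.012,thin=.01,red=.15).items():
    for c in blobs(M[n],60 if n!='red' else 15): print(n,c.mean(0).round(),*rect(C,c,z))
E
```

```text
thick [268. 236.] [530.7 186.3] [21.8 60.1] 89.4
thick [218. 237.] [531.4 318.4] [11.7 68.8] 87.2
thick [440. 232.] [ 533.  -286.7] [ 49.1 102.3] 5.5
thick [396. 232.] [ 535.6 -164.5] [49.4 99.5] 2.5
thick [142. 230.] [551.7 532.6] [ 14.9 136.3] 38.8
thick [349. 196.] [636.4 -42.2] [48.1 98. ] -1.0
thick [355. 146.] [782.8 -63.4] [71. 72.] 87.3
thin [351. 272.] [430.2 -41.1] [40.2 91.7] -2.8
thin [262.  59.] [1024.9  148.1] [ 420.4 1822.9] 0.4
red [260. 234.] [519.2 195.9] [ 8.5 41.1] -74.5
red [ 83. 193.] [635.2 643.2] [123.3 159.6] 84.0
red [469. 142.] [ 743.6 -331.8] [15.6 16.4] 83.3
[[0.573 0.371 0.015]
 [0.563 0.091 0.015]
 [0.47  0.095 0.015]
 [0.485 0.372 0.015]]
thick [336. 388.] [ 537.  -290.2] [49.6 99.4] 6.0
thick [310. 337.] [ 539.5 -168. ] [49.5 99.5] 2.3
thick [328. 286.] [641.4 -46.1] [49.5 99.2] -2.1
thick [374. 246.] [827.   48.8] [71.2 78.3] 68.9
thick [117. 149.] [207.1 985.3] [ 51.8 163.4] -85.4
thick [159. 141.] [ 365.1 1043.3] [ 95.7 150.9] 1.2
thick [ 76. 144.] [  53.2 1154.2] [ 61.5 390.5] 2.9
thick [137. 124.] [ 313.  1254.4] [ 82.1 460.4] 89.8
panel [265. 356.] [ 441.6 -173.8] [ 48.3 102.2] -1.1
panel [244. 168.] [660.5 679.9] [154.5 192.1] 78.7
thin [486. 362.] [ 837.5 -343.3] [18.5 19.7] 13.8
thin [245. 313.] [437.2 -48.3] [ 47.5 102.7] -6.9
thin [249. 163.] [675.7 685.5] [ 38.6 177. ] 84.1
thin [105. 143.] [ 160.  1100.9] [ 92.9 115.5] 5.4
thin [437. 252.] [971.8 218.6] [ 102.9 1267.3] -0.3
thin [123.  44.] [ 331.2 3501.9] [ 240.7 1342. ] -1.0
thin [117.  17.] [ 355.4 5666. ] [ 103.7 2530. ] -0.2
red [494. 396.] [ 690.6 -461.5] [19.5 20.8] -45.8
red [385. 374.] [ 565.  -376.2] [22.1 29.8] 53.7
red [370. 288.] [ 643.  -205.7] [12.1 39.4] 60.0
red [372. 263.] [ 686.  -141.5] [55.6 65.2] 53.2
red [245. 203.] [511.1 174.6] [56.  56.5] -13.6
red [247. 154.] [605.6 474.2] [116.2 149.8] 84.1
```

View pics/wrist0.png

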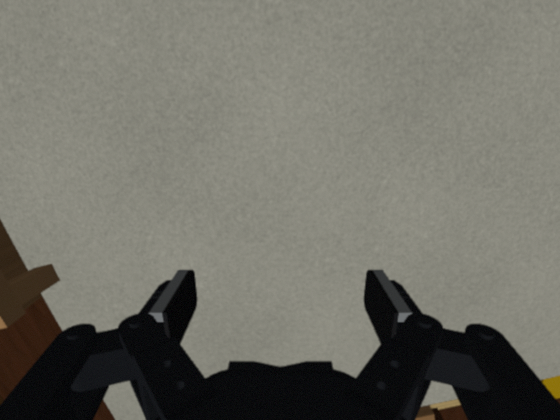

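The manual's scale: shifts go in units of 25 mm and turns go in units of 0.1 rad. Converting my numbers, 0.047 m is 1.88, 0.029 m is 1.16.

```bash
python3 jog.py '1.88,1.16,0,0,0,0
1.88,1.16,0,0,0,0
1.88,1.16,0,0,0,0
1.88,1.16,0,0,0,0
1.88,1.16,0,0,0,0
1.88,1.16,0,0,0,0
1.88,1.16,0,0,0,0
1.88,1.16,0,0,0,0
1.88,1.16,0,0,0,0' 1.0 30
python3 jog.py '0,0,0,0,0,-1.7
0,0,0,0,0,-1.7
0,0,0,0,0,-1.7
0,0,0,0,0,0'
cat >> h.py <<'E'
def to(p=None,yaw=None):
    """tool-axes shift to world TCP p; rz so tool y points to world angle yaw (deg), done after shift"""
    s=manip.get_state(); R=np.array(s['eef_rot']); y=np.degrees(np.arctan2(R[1,1],R[0,1]))
    print('pos',np.round(s['ee_pos'],4),'tool-y yaw',round(y,1),'tilt',np.round(R[:2,2],4),'t',round(s['t'],2),'gap',round(s['finger_gap'],3),'F',np.round(s['ft_force'],1))
    if p is not None: print('shift',np.round(R.T@(np.array(p)-s['ee_pos']),4), end=' ')
    if yaw is not None: print('rz',round(-np.radians((yaw-y+180)%360-180),3))
E
python3 - <<'E'
from h import *
to(); im,s=snap('wrist','w1.png'); print(s['q'])
E
```

```text
t: 1.27
ee_pos: [0.4985, 0.2512, 0.4046]
eef_rot: [[0.971, -0.238, -0.0], [-0.238, -0.971, 0.0], [-0.0, 0.0, -1.0]]
ft_force: [0.1, 1.3, -0.4]
finger_gap: 0.994
finger_force: 0.0
t: 1.78
ee_pos: [0.4975, 0.2525, 0.4044]
eef_rot: [[0.965, 0.264, -0.001], [0.264, -0.965, -0.0], [-0.001, 0.0, -1.0]]
ft_force: [-0.3, 0.2, 0.6]
finger_gap: 0.997
finger_force: 0.0
pos [0.4975 0.2525 0.4044] tool-y yaw -74.7 tilt [-0.0006 -0.0004] t 1.77 gap 0.997 F [-0.3  0.2  0.6]
[ 7.60040854e-01  2.71303470e-01 -1.59420661e-01 -1.51284469e-04
 -1.14072722e+00  1.07777710e+00]
```
View pics/w1.png

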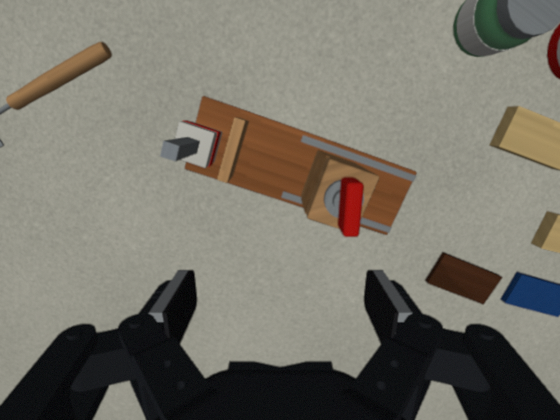

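The wrist view shows the knob bar at (350,207), the fence at (232,150), the gauge collar's white top at about (197,143) with a sliver of red band on its right side, and the stand's corners at (205,97), (415,173), (388,233) and (186,170). I'll flip the hand half a turn for a second view.

Converted, 0.185 rad is 1.85.

```bash
python3 jog.py '0,0,0,0,0,1.85
0,0,0,0,0,1.85
0,0,0,0,0,1.85
0,0,0,0,0,1.85
0,0,0,0,0,1.85
0,0,0,0,0,1.85
0,0,0,0,0,1.85
0,0,0,0,0,1.85
0,0,0,0,0,1.85' >/dev/null
python3 jog.py '0,0,0,0,0,1.85
0,0,0,0,0,1.85
0,0,0,0,0,1.85
0,0,0,0,0,1.85
0,0,0,0,0,1.85
0,0,0,0,0,1.85
0,0,0,0,0,1.85
0,0,0,0,0,1.85
0,0,0,0,0,0'
python3 - <<'E'
from h import *
to(); im,s=snap('wrist','w2.png'); print(s['q'])
a=cv2.imread('pics/w1.png')[20:260,140:420]; cv2.imwrite('pics/w1c.png',cv2.resize(a,None,fx=1.4,fy=1.4)) 
json.dump(dict(p=list(s['ee_pos']),R=np.array(s['eef_rot']).tolist()),open('w2.json','w'))
b=im[:,:,::-1]; cv2.imwrite('pics/w2c.png',cv2.resize(b,(784,588)))
E
```

```text
t: 4.08
ee_pos: [0.4975, 0.2527, 0.4046]
eef_rot: [[-0.965, -0.263, -0.0], [-0.263, 0.965, -0.0], [0.0, -0.0, -1.0]]
ft_force: [-0.5, 0.3, -0.3]
finger_gap: 1.001
finger_force: 0.0
pos [0.4975 0.2527 0.4046] tool-y yaw 105.3 tilt [-0.0003 -0.0002] t 4.08 gap 1.001 F [-0.5  0.3 -0.3]
[ 7.60377712e-01  2.71146717e-01 -1.59192833e-01 -8.36586573e-05
 -1.14077021e+00 -2.06495974e+00]
```

View pics/w2c.png

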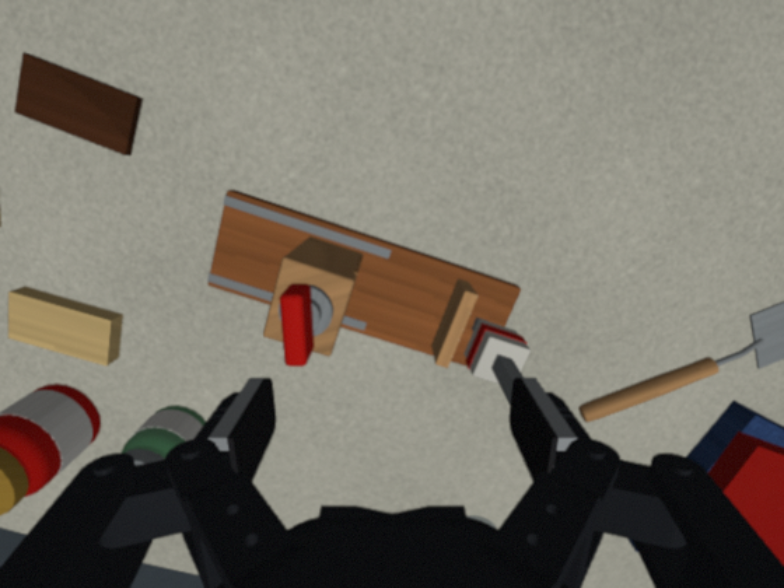

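The second wrist view (784-pixel scale) shows the bar at (297,325), the collar's white top at (500,357) with the red band behind it, and stand corners at (232,190), (520,287) and (209,284).

```bash
python3 - <<'E'
from h import *
st=json.load(open('w2.json'))
S2=dict(ee_pos=np.array(st['p']),eef_rot=np.array(st['R']))
S1=dict(ee_pos=np.array([.4975,.2525,.4044]),eef_rot=np.array([[.9646,.2638,-.0006],[.2638,-.9646,-.0004],[-.0006,.0,-1]]))
C=[cam('wrist',S1),cam('wrist',S2)]
I=[cv2.imread(f'pics/w{i}.png')[:,:,::-1].copy() for i in (1,2)]
roi=[(325,165,375,245),(190,195,235,265)]; bar=[]; wh=[]
for im,(a,b,c,d),(e,f,g,h2) in zip(I,roi,[(172,115,222,172),(325,225,385,280)]):
    m=masks(im)['red']; z=np.zeros_like(m); z[b:d,a:c]=m[b:d,a:c]; q=blobs(z,100)[0]
    M=cv2.moments(q.astype(np.float32)[:,None]); bar.append((M['m10']/M['m00'],M['m01']/M['m00']))
    hs=cv2.cvtColor(im,cv2.COLOR_RGB2HSV); w=((hs[...,1]<40)&(hs[...,2]>165)).astype(np.uint8); z=np.zeros_like(w); z[f:h2,e:g]=w[f:h2,e:g]
    q=max(blobs(z,50),key=len); r=cv2.minAreaRect(q.astype(np.float32)); wh.append(q); print('white',r, 'box',cv2.boxPoints(r).round(1).tolist())
print('bar',bar,tri([(C[0],bar[0]),(C[1],bar[1])]).round(4))
for k,uvs in enumerate([[(205,97),(415,173),(388,233),(186,170)],[(149.3,203),(165.7,135.7),(371.4,205)]]): print(onz(C[k],uvs,.015).round(4))
a=[cv2.resize(I[0][110:180,165:245],(400,350),interpolation=cv2.INTER_CUBIC),cv2.resize(I[1][215:285,315:395],(400,350),interpolation=cv2.INTER_CUBIC)]
sd=cv2.imread('pics/side0.png')[:,:,::-1]
cv2.imwrite('pics/g.png',np.hstack(a)[:,:,::-1])
E
```

```text
white ((191.39999389648438, 143.79998779296875), (36.68241500854492, 33.5201416015625), 18.43494987487793) box [[168.6999969482422, 153.89999389648438], [179.3000030517578, 122.0999984741211], [214.10000610351562, 133.6999969482422], [203.5, 165.5]]
white ((358.20001220703125, 258.9000244140625), (31.30654525756836, 28.776723861694336), 18.43494987487793) box [[338.79998779296875, 267.6000061035156], [347.8999938964844, 240.3000030517578], [377.6000061035156, 250.1999969482422], [368.5, 277.5]]
bar [(352.65957049486457, 208.29150326797384), (211.1912393162393, 235.65299145299142)] [0.5245 0.1991 0.1443]
[[0.5784 0.3626 0.015 ]
 [0.5607 0.0952 0.015 ]
 [0.4774 0.0983 0.015 ]
 [0.4896 0.3691 0.015 ]]
[[0.5591 0.0972 0.015 ]
 [0.4707 0.1051 0.015 ]
 [0.4872 0.3717 0.015 ]]
```

View pics/g.png

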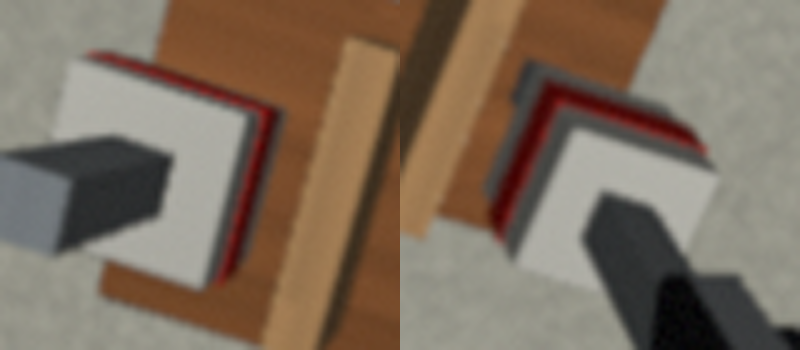

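```bash
python3 - <<'E'
from h import *
st=json.load(open('w2.json'))
S2=dict(ee_pos=np.array(st['p']),eef_rot=np.array(st['R']))
S1=dict(ee_pos=np.array([.4975,.2525,.4044]),eef_rot=np.array([[.9646,.2638,-.0006],[.2638,-.9646,-.0004],[-.0006,.0,-1]]))
C=[cam('wrist',S1),cam('wrist',S2)]
for a,b in [((206,168),(350,240.4)),((215,132.6),(338,267.4))]:
    X=tri([(C[0],a),(C[1],b)]); print(X.round(4),[ (proj(c,X)-q).round(1) for c,q in zip(C,(a,b))])
for z in (.07,.08,.09,.1): # size check of the top face edge -> 34 mm
    P=onz(C[0],[(206,168),(215,132.6),(181,121.6)],z);Q=onz(C[1],[(350,240.4),(338,267.4),(379,250)],z)
    L=lambda a:round(np.linalg.norm(a)*1000,1); print(z,L(P[0]-P[1]),L(P[1]-P[2]),L(Q[0]-Q[1]),L(Q[0]-Q[2]))
cv2.imwrite('pics/s0g.png',cv2.resize(cv2.imread('pics/side0.png')[160:275,200:290],None,fx=5,fy=5,interpolation=cv2.INTER_CUBIC))
E
```

```text
[0.5145 0.3313 0.0938] [array([[-1.8,  0.1]]), array([[-1.8, -0.1]])]
[0.5486 0.3303 0.0908] [array([[-2. ,  0.1]]), array([[-1.8, -0.1]])]
0.07 37.3 35.0 35.6 36.1
0.08 36.1 33.9 34.4 34.9
0.09 34.9 32.7 33.3 33.7
0.1 33.6 31.6 32.1 32.5
```

View pics/s0g.png

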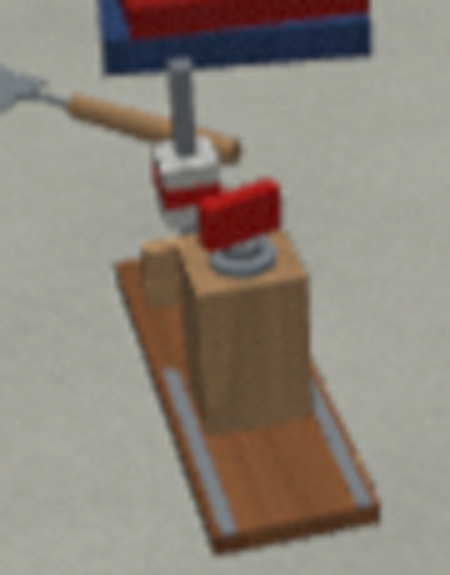

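The gauge height needs a better look, from a tilted close view. First I'll grip the knob bar.

```bash
python3 - <<'E'
from h import *
to([.524,.199,.297],105.5)
E
```

```text
pos [0.4975 0.2527 0.4046] tool-y yaw 105.3 tilt [-0.0002 -0.0001] t 4.12 gap 1.0 F [ 0.1 -0.1  0.1]
shift [-0.0114 -0.0587  0.1076] rz -0.003
```

Converted, 0.05 m is 2, 0.04 m is 1.6.

```bash
python3 jog.py '-0.24,-1.2,0,0,0,0
-0.216,-1.148,0,0,0,0
0,0,2,0,0,0
0,0,1.6,0,0,0
0,0,0.704,0,0,0
0,0,0,0,0,0' 1.0 40 | grep -E 'pos|force'
python3 jog.py '0,0,0,0,0,0
0,0,0,0,0,0
0,0,0,0,0,0
0,0,0,0,0,0
0,0,0,0,0,0
0,0,0,0,0,0' 0.0 40
```

```text
ee_pos: [0.5237, 0.1988, 0.2956]
ft_force: [1.2, 0.3, 0.7]
finger_force: 0.0
t: 5.62
ee_pos: [0.524, 0.1991, 0.2979]
eef_rot: [[-0.965, -0.263, 0.001], [-0.263, 0.965, 0.0], [-0.001, 0.0, -1.0]]
ft_force: [-2.3, 0.2, 5.9]
finger_gap: 0.155
finger_force: 45.2
```

```bash
python3 jog.py '0,0,0,0,0,-1.2
0,0,0,0,0,-1.2
0,0,0,0,0,-1.2
0,0,0,0,0,-1.2
0,0,0,0,0,-1.2
0,0,0,0,0,-1.2
0,0,0,0,0,-1.2
0,0,0,0,0,-1.2
0,0,0,0,0,-1.2
0,0,0,0,0,-1.2' ; python3 jog.py '0,0,0,0,0,0
0,0,0,0,0,0'; python3 -c "
from h import *
to(); print(manip.get_state()['torque'])"
```

```text
t: 6.88
ee_pos: [0.5237, 0.1993, 0.2979]
eef_rot: [[-0.101, -0.995, 0.0], [-0.995, 0.101, 0.001], [-0.001, -0.0, -1.0]]
ft_force: [-3.9, 2.1, 7.0]
finger_gap: 0.156
finger_force: 45.5
t: 7.12
ee_pos: [0.5237, 0.1994, 0.2979]
eef_rot: [[-0.104, -0.995, 0.0], [-0.995, 0.104, 0.001], [-0.001, -0.0, -1.0]]
ft_force: [-4.1, 2.5, 6.0]
finger_gap: 0.157
finger_force: 45.3
pos [0.5237 0.1994 0.2979] tool-y yaw 174.0 tilt [0.0002 0.0008] t 7.12 gap 0.157 F [-4.1  2.5  6. ]
[0.48549929 1.06977665 0.12761282]
```

Converted, 0.0097 m is 0.388, -0.0005 m is -0.02.

```bash
python3 jog.py '0.388,-0.02,0,0,0,0
0.388,-0.02,0,0,0,0
0.388,-0.02,0,0,0,0
0.388,-0.02,0,0,0,0
0.388,-0.02,0,0,0,0
0.388,-0.02,0,0,0,0
0,0,0,0,0,0'; python3 jog.py '0,0,0,0,0,0
0,0,0,0,0,0
0,0,0,0,0,0
0,0,0,0,0,0
0,0,-1.2,0,0,0
0,0,-2,0,0,0
0,0,-2,0,0,0
0,0,0,0,0,0' 1.0; python3 -c "
from h import *
to()"
```

```text
t: 8.0
ee_pos: [0.5204, 0.1401, 0.2978]
eef_rot: [[-0.105, -0.995, -0.001], [-0.995, 0.105, -0.001], [0.001, 0.001, -1.0]]
ft_force: [-3.5, -1.8, 7.4]
finger_gap: 0.155
finger_force: 45.5
t: 9.0
ee_pos: [0.5215, 0.141, 0.4319]
eef_rot: [[-0.104, -0.995, 0.009], [-0.995, 0.104, 0.004], [-0.005, -0.009, -1.0]]
ft_force: [0.2, 0.6, -0.6]
finger_gap: 1.003
finger_force: 0.0
pos [0.5215 0.141  0.4319] tool-y yaw 174.0 tilt [0.0093 0.0044] t 9.0 gap 1.003 F [ 0.2  0.6 -0.6]
```

```bash
python3 jog.py '0,0,0,0,-1.65,0
0,0,0,0,-1.65,0
0,0,0,0,-1.65,0
0,0,0,0,-1.65,0
0,0,0,0,0,0
0,0,0,0,0,0'|tail -2;python3 -c "
from h import *
to([.532,.169,.298])"
```

```text
finger_gap: 0.999
finger_force: 0.0
pos [0.5208 0.1405 0.4264] tool-y yaw 174.0 tilt [0.0631 0.607 ] t 9.75 gap 0.999 F [ 0.4  0.4 -0.7]
shift [ 0.055  -0.0083  0.1197]
```

Converted, 0.04 m is 1.6, 0.018 m is 0.72.

```bash
python3 jog.py '0.72,-0.12,1.6,0,0,0
0.72,-0.12,1.6,0,0,0
0.72,-0.12,1.6,0,0,0
0,0,0,0,0,0
0,0,0,0,0,0'|tail -2;python3 - <<'E'
from h import *
to(); im,s=snap('wrist','w3.png')
json.dump(dict(p=list(s['ee_pos']),R=np.array(s['eef_rot']).tolist()),open('w3.json','w'))
cv2.imwrite('pics/w3c.png',cv2.resize(im[120:400,180:400,::-1],None,fx=2.1,fy=2.1,interpolation=cv2.INTER_CUBIC))
E
```

```text
finger_gap: 1.001
finger_force: 0.0
pos [0.5334 0.1708 0.3005] tool-y yaw 174.1 tilt [0.065  0.6092] t 10.38 gap 1.001 F [ 0.3 -0.1  0. ]
```

View pics/w3c.png

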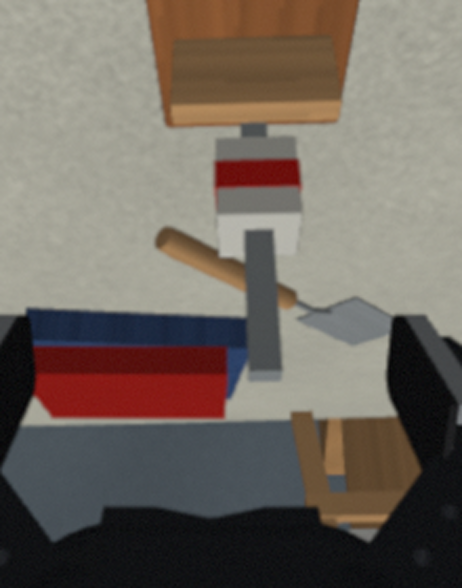

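The tilted view (crop at 2.1x) shows the collar face spanning rows 138–214, with the red band from 160 to 188 at column 258. The fence front runs from row 39 (bottom) to 102 (top edge), and the post top edge is at row 372.

```bash
python3 - <<'E'
from h import *
from scipy.optimize import least_squares
st=json.load(open('w3.json')); S=dict(ee_pos=np.array(st['p']),eef_rot=np.array(st['R'])); C=cam('wrist',S)
im=cv2.imread('pics/w3.png')
full=lambda r,c=257:(180+c/2.1,120+r/2.1)
hs=cv2.cvtColor(im,cv2.COLOR_BGR2HSV)[:,int(180+257/2.1)]
print([ (r,*hs[r]) for r in range(184,224,1)])
def zat(r,c,y,p):
    o,d=ray(C,full(r,c)); d=d[0]; a=p[1]; d=np.array([d[0],d[1]*np.cos(a)-d[2]*np.sin(a),d[1]*np.sin(a)+d[2]*np.cos(a)])
    q=o+d*((y-o[1])/d[1]); return q
obs=[(39,254,0,.015),(102,254,0,.055),(372,264,.030,.155)]
for mode in (0,1):
    f=lambda p:[zat(r,c,p[0]+dy,(0,p[1]*mode if mode else 0))[2]-z for r,c,dy,z in obs]
    s=least_squares(f,[.31,0],x_scale=[.01,.01]); print(mode,s.x,np.array(s.fun)*1000)
    p=(0,s.x[1]*mode)
    for r in (138,160,188,214): print(r,zat(r,258,s.x[0]+.019,p).round(4))
# x/yaw from fence top-edge corners
print(zat(103,172,s.x[0],p),zat(100,338,s.x[0],p))
E
```

```text
[(184, np.uint8(80), np.uint8(9), np.uint8(87)), (185, np.uint8(38), np.uint8(10), np.uint8(103)), (186, np.uint8(30), np.uint8(11), np.uint8(114)), (187, np.uint8(26), np.uint8(16), np.uint8(114)), (188, np.uint8(25), np.uint8(13), np.uint8(115)), (189, np.uint8(25), np.uint8(13), np.uint8(115)), (190, np.uint8(30), np.uint8(16), np.uint8(115)), (191, np.uint8(25), np.uint8(13), np.uint8(114)), (192, np.uint8(30), np.uint8(13), np.uint8(114)), (193, np.uint8(36), np.uint8(11), np.uint8(116)), (194, np.uint8(17), np.uint8(16), np.uint8(113)), (195, np.uint8(5), np.uint8(65), np.uint8(113)), (196, np.uint8(1), np.uint8(141), np.uint8(110)), (197, np.uint8(1), np.uint8(210), np.uint8(108)), (198, np.uint8(1), np.uint8(236), np.uint8(108)), (199, np.uint8(1), np.uint8(231), np.uint8(107)), (200, np.uint8(1), np.uint8(231), np.uint8(107)), (201, np.uint8(1), np.uint8(222), np.uint8(109)), (202, np.uint8(2), np.uint8(222), np.uint8(109)), (203, np.uint8(0), np.uint8(224), np.uint8(108)), (204, np.uint8(0), np.uint8(229), np.uint8(108)), (205, np.uint8(0), np.uint8(226), np.uint8(107)), (2
[... 612 characters left out ...]
30), np.uint8(13), np.uint8(114)), (219, np.uint8(34), np.uint8(16), np.uint8(114)), (220, np.uint8(30), np.uint8(13), np.uint8(115)), (221, np.uint8(30), np.uint8(13), np.uint8(139)), (222, np.uint8(26), np.uint8(12), np.uint8(167)), (223, np.uint8(27), np.uint8(13), np.uint8(181))]
0 [0.31259996 0.        ] [ 0.91536449 -1.23446685  0.33528951]
138 [0.529  0.3316 0.0569]
160 [0.5295 0.3316 0.0688]
188 [0.5301 0.3316 0.0832]
214 [0.5307 0.3316 0.0957]
1 [ 0.31125946 -0.0034751 ] [ 0.97522917 -1.1743151  -0.03585479]
138 [0.529  0.3303 0.0568]
160 [0.5295 0.3303 0.0688]
188 [0.5301 0.3303 0.0831]
214 [0.5307 0.3303 0.0956]
[0.56336722 0.31125946 0.05110276] [0.49631308 0.31125946 0.05591136]
```

Band spans z ≈ 0.069–0.083, centre about 0.076. That calls for 2 thick + 1 thin + panel, which puts the top at 0.077. Next I'll untilt and measure the stand's yaw from above.

```bash
python3 jog.py '-0.72,0,-1.6,0,0,0
-0.72,0,-1.6,0,0,0
0,0,-1.2,0,1.65,0
0,0,0,0,1.65,0
0,0,0,0,1.65,0
0,0,0,0,1.65,0
1.2,0,0,0,0,0
0,0,0,0,0,0
0,0,0,0,0,0'|tail -2;python3 - <<'E'
from h import *
to(); im,s=snap('wrist','w4.png')
json.dump(dict(p=list(s['ee_pos']),R=np.array(s['eef_rot']).tolist()),open('w4.json','w'))
E
```

```text
finger_gap: 0.999
finger_force: 0.0
pos [0.5258 0.1018 0.41  ] tool-y yaw 173.9 tilt [0.0034 0.0014] t 11.55 gap 0.999 F [0.2 0.  0.8]
```

View pics/w4.png

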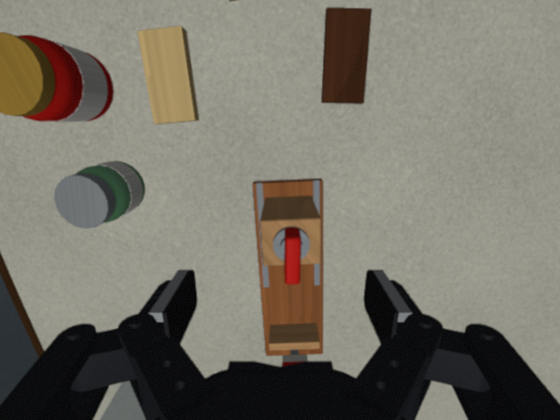

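Straight-down view: the stand's edges run (254,182)→(265,355) on the left and (322,180)→(323,355) on the right. The bar is at (293,257), the thick1-type board at (167,75) and the thin board at (346,55).

```bash
python3 - <<'E'
from h import *
st=json.load(open('w4.json')); S=dict(ee_pos=np.array(st['p']),eef_rot=np.array(st['R'])); C=cam('wrist',S)
im=cv2.imread('pics/w4.png')[:,:,::-1].astype(int)
L=[];R=[]
for r in range(190,335,3):
    row=im[r,235:340]; t=np.median(im[r,225:245],0); d=np.abs(row-t).sum(1)>55; k=np.where(d)[0]; L.append((235+k[0]-.5,r)); R.append((235+k[-1]+.5,r))
out=[]
for e in (L,R):
    P=onz(C,e,.015); 
    for _ in range(3):
        f=np.polyfit(P[:,1],P[:,0],1); rs=P[:,0]-np.polyval(f,P[:,1]); P=P[np.abs(rs)<max(.002,1.5*rs.std())]
    print('yaw',-np.degrees(np.arctan(f[0])).round(2),'x at .262',np.polyval(f,.262).round(4),'x at .14',np.polyval(f,.14).round(4),len(P)); 
im8=im.astype(np.uint8); M=masks(im8)
c=max([b for b in blobs(M['red'],80) if 270<b[:,0].mean()<320 and b[:,1].mean()<300],key=len); print('bar',rect(C,c,.148))
for c in blobs(M['thick'],800): print('thick',c.mean(0).round(),rect(C,c,.02))
for c in blobs(M['thin'],800): print('thin',c.mean(0).round(),rect(C,c,.01))
E
```

```text
yaw -3.45 x at .262 0.5719 x at .14 0.5645 49
yaw -3.52 x at .262 0.4806 x at .14 0.4731 49
bar (array([518.1, 141.8]), array([12.8, 44.6]), np.float32(-5.7))
thick [292. 241.] (array([518.8, 180.2]), array([65. , 78.3]), np.float32(86.4))
thick [16. 76.] (array([813.6, -58.9]), array([52.5, 91.3]), np.float32(-20.4))
thick [168.  76.] (array([639.3, -37.3]), array([49.6, 99.7]), np.float32(-1.7))
thin [294. 334.] (array([528.8, 334.7]), array([34. , 76.2]), np.float32(86.4))
thin [290. 209.] (array([515.4, 134.7]), array([30.2, 77.1]), np.float32(86.5))
thin [346.  56.] (array([435. , -37.4]), array([49.3, 98.6]), np.float32(-6.8))
```

```bash
python3 - <<'E'
from h import *
to([.638,-.042,.33],178.3)
E
```

```text
pos [0.5258 0.102  0.4096] tool-y yaw 174.0 tilt [0.0027 0.0012] t 11.6 gap 1.002 F [ 0.2  0.  -0.5]
shift [ 0.1315 -0.1265  0.0797] rz -0.076
```

The manual's scale: shifts go in units of 25 mm and turns go in units of 0.1 rad. Converting my numbers, 0.044 m is 1.76, -0.042 m is -1.68, -0.038 rad is -0.38.

```bash
cat >> h.py <<'E'
def look(kind,fn,near,z):
    im,s=snap('wrist',fn); C=cam('wrist',s); to()
    for c in blobs(masks(im)[kind],500):
        r=rect(C,c,z)
        if np.hypot(*(r[0]/1000-near))<.12: print(kind,r, 'px',c.mean(0).round(), 'edge', c.min(0),c.max(0))
E
python3 jog.py '1.76,-1.68,0,0,0,0
1.76,-1.68,0,0,0,0
1.76,-1.68,0,0,0,0
0,0,1.6,0,0,-0.38
0,0,1.6,0,0,-0.38
0,0,0,0,0,0' 0.8 40|tail -2; python3 -c "
from h import *
look('thick','b1.png',[.638,-.042],.02)"
```

```text
finger_gap: 0.796
finger_force: 0.0
pos [ 0.6376 -0.0423  0.3278] tool-y yaw 178.3 tilt [-0.0017 -0.001 ] t 12.4 gap 0.803 F [ 0.1 -0.1  0.8]
thick (array([640. , -38.5]), array([49.5, 98.8]), np.float32(-1.8)) px [274. 207.] edge [247. 159.] [299. 256.]
```

View pics/b1.png

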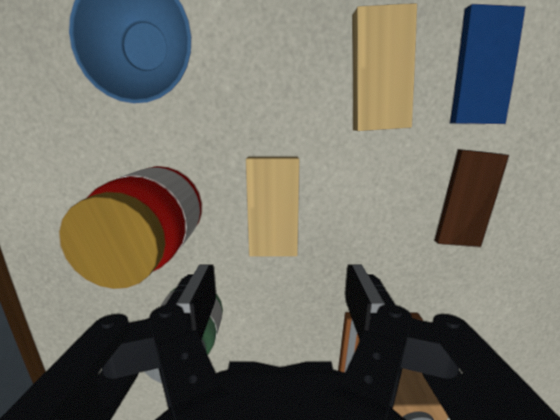

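The picture shows the thick board between the fingers at (274,207), with the big jar at (130,235) clear of the left finger. I'll descend.

```bash
python3 - <<'E'
from h import *
st=json.load(open('w4.json')); S=dict(ee_pos=np.array(st['p']),eef_rot=np.array(st['R'])); 
print('two-view z',tri([(cam('wrist',S),(167.5,75.5)),(cam('wrist'),(273.5,206.5))]).round(4))
to([.639,-.041,.176],178.2)
E
```

```text
two-view z [ 0.6419 -0.04    0.0139]
pos [ 0.6376 -0.0423  0.3278] tool-y yaw 178.3 tilt [-0.0017 -0.001 ] t 12.4 gap 0.803 F [ 0.1 -0.1  0.8]
shift [-0.0015 -0.0016  0.1518] rz 0.002
```

Converted, 0.05 m is 2, 0.035 m is 1.4.

```bash
python3 jog.py '-0.06,-0.064,2,0,0,0
0,0,2,0,0,0
0,0,1.4,0,0,0
0,0,0.672,0,0,0
0,0,0,0,0,0
0,0,0,0,0,0'|grep -E 'pos|force'; python3 jog.py '0,0,0,0,0,0
0,0,0,0,0,0
0,0,0,0,0,0
0,0,0,0,0,0
0,0,0,0,0,0' 0.0 60;  python3 jog.py '0,0,-1.2,0,0,0
0,0,-2,0,0,0
0,0,-2.4,0,0,0
0,0,-2.4,0,0,0
0,0,0,0,0,0'; python3 -c "
from h import *
to([.527,.2605,.376],176.5)"
```

```text
ee_pos: [0.6401, -0.0408, 0.1787]
ft_force: [-0.4, -0.4, 0.5]
finger_force: 0.0
t: 13.78
ee_pos: [0.6399, -0.0409, 0.1787]
eef_rot: [[-0.028, -1.0, 0.004], [-1.0, 0.028, 0.0], [-0.0, -0.004, -1.0]]
ft_force: [1.1, 0.4, 6.6]
finger_gap: 0.57
finger_force: 64.3
t: 14.4
ee_pos: [0.6396, -0.0412, 0.3836]
eef_rot: [[-0.028, -1.0, 0.014], [-1.0, 0.028, 0.001], [-0.001, -0.014, -1.0]]
ft_force: [0.8, 0.2, -0.1]
finger_gap: 0.567
finger_force: 63.6
pos [ 0.6396 -0.0412  0.3836] tool-y yaw 178.4 tilt [0.0136 0.001 ] t 14.4 gap 0.567 F [ 0.8  0.2 -0.1]
shift [-0.2984  0.1212  0.0064] rz 0.033
```

Converted, -0.0488 m is -1.952, 0.0202 m is 0.808, 0.033 rad is 0.33.

```bash
python3 jog.py '-1.952,0.808,0,0,0,0
-1.952,0.808,0,0,0,0
-1.952,0.808,0,0,0,0
-1.952,0.808,0,0,0,0
-1.952,0.808,0,0,0,0
-1.952,0.808,0,0,0,0.33
0,0,0,0,0,0
0,0,0,0,0,0'|grep gap; python3 -c "
from h import *
to([.527,.255,.22],176.5)"
```

```text
finger_gap: 0.563
pos [0.526  0.255  0.3757] tool-y yaw 176.5 tilt [-0.0013 -0.0009] t 15.4 gap 0.563 F [ 0.2  0.2 -1.1]
shift [-0.0002 -0.0012  0.1557] rz -0.0
```

Converted, 0.05 m is 2, 0.04 m is 1.6.

```bash
python3 jog.py '0,-0.04,2,0,0,0
0,0,2,0,0,0
0,0,1.6,0,0,0
0,0,0.64,0,0,0
0,0,0.6,0,0,0
0,0,0,0,0,0
0,0,0,0,0,0'; python3 -c "
from h import *
to([.527,.255,.1945],176.5)"
```

```text
t: 16.27
ee_pos: [0.5278, 0.2553, 0.2067]
eef_rot: [[-0.062, -0.998, 0.002], [-0.998, 0.062, 0.002], [-0.002, -0.002, -1.0]]
ft_force: [-0.2, -0.0, -0.1]
finger_gap: 0.569
finger_force: 63.5
pos [0.5278 0.2553 0.2067] tool-y yaw 176.5 tilt [0.0022 0.0016] t 16.27 gap 0.569 F [-0.2 -0.  -0.1]
shift [0.0004 0.0008 0.0122] rz -0.001
```

Converted, 0.006 m is 0.24, 0.004 m is 0.16.

```bash
python3 jog.py '0,0.032,0.24,0,0,0
0,0,0.16,0,0,0
0,0,0.08,0,0,0
0,0,0,0,0,0
0,0,0,0,0,0'|grep -E 'pos|ft'; python3 jog.py '0,0,0,0,0,0
0,0,0,0,0,0
0,0,0,0,0,0' 0.8 |grep -E 'pos|ft|gap'; python3 jog.py '0,0,-1.2,0,0,0
0,0,-2,0,0,0
0,0,-2,0,0,0
0,0,-1.2,0,0,0
0,0,0,0,0,0'|grep -E 'pos|ft|gap'; python3 - <<'E'
from h import *
to([.537,-.166,.33],182.3); im,s=snap('wrist','p1.png')
C=cam('wrist',s)
for c in blobs(masks(im)['thick'],500): print(rect(C,c,.035),c.mean(0).round())
E
```

```text
ee_pos: [0.5264, 0.2551, 0.1938]
ft_force: [-2.1, -0.4, 3.7]
ee_pos: [0.5265, 0.2551, 0.1932]
ft_force: [0.4, 0.2, 0.2]
finger_gap: 0.792
ee_pos: [0.5269, 0.2553, 0.3565]
ft_force: [-0.4, 0.3, -0.4]
finger_gap: 0.799
pos [0.5269 0.2553 0.3565] tool-y yaw 176.5 tilt [0.0053 0.0041] t 17.9 gap 0.799 F [-0.4  0.3 -0.4]
shift [ 0.42   -0.036   0.0248] rz -0.102
(array([529.2, 329. ]), array([11.1, 74.3]), np.float32(86.6)) [283. 264.]
(array([524.4, 258. ]), array([ 51.1, 100. ]), np.float32(-3.6)) [283. 199.]
(array([517. , 127.8]), array([65.4, 79.1]), np.float32(86.4)) [283.  65.]
```

```bash
python3 jog.py '2.4,-0.2,0,0,0,0
2.4,-0.2,0,0,0,0
2.4,-0.2,0,0,0,0
2.4,-0.2,0,0,0,0
2.4,-0.2,0,0,0,0
2.4,-0.2,0,0,0,0
2.4,-0.24,0,0,0,0
0,0,0.992,0,0,-1
0,0,0,0,0,0' 0.8 40|grep gap; python3 -c "
from h import *
look('thick','b2.png',[.537,-.166],.02); look('panel',None,[.44,-.17],.012); look('thin',None,[.44,-.05],.01)"
```

```text
finger_gap: 0.8
pos [ 0.5359 -0.1665  0.3267] tool-y yaw -177.9 tilt [-0.0048  0.0002] t 19.12 gap 0.799 F [ 0.7 -0.2  0.3]
thick (array([ 537.4, -161.2]), array([49.4, 99.2]), np.float32(2.4)) px [274. 207.] edge [247. 160.] [299. 257.]
thick (array([ 535. , -283.9]), array([49.5, 99.5]), np.float32(6.0)) px [281.  70.] edge [247.   7.] [311. 135.]
pos [ 0.5364 -0.166   0.3279] tool-y yaw -177.9 tilt [-0.002  -0.0002] t 19.18 gap 0.797 F [ 0.1 -0.1  0.4]
panel (array([ 440.4, -165. ]), array([49.7, 98.4]), np.float32(-1.0)) px [372. 204.] edge [343. 158.] [403. 252.]
pos [ 0.5367 -0.1657  0.3286] tool-y yaw -177.8 tilt [-0.0003 -0.0003] t 19.23 gap 0.796 F [-1.  -0.2 -0.4]
thin (array([450.9, -25.6]), array([32.9, 74.8]), np.float32(5.6)) px [346. 323.] edge [333. 293.] [360. 345.]
```

```bash
python3 jog.py '-0.08,-0.052,2,0,0,0
0,0,2,0,0,0
0,0,1.4,0,0,0
0,0,0.7,0,0,0
0,0,0,0,0,0
0,0,0,0,0,0'|grep -E 'pos|force'; python3 jog.py '0,0,0,0,0,0
0,0,0,0,0,0
0,0,0,0,0,0
0,0,0,0,0,0
0,0,0,0,0,0' 0.0 60;  python3 jog.py '0,0,-1.2,0,0,0
0,0,-2,0,0,0
0,0,-2.4,0,0,0
0,0,-2.4,0,0,0
0,0,0,0,0,0
0,0,0,0,0,0' | grep -E 'gap|force'; python3 -c "
from h import *
to([.527,.2553,.38],176.5)"
```

```text
ee_pos: [0.5385, -0.1638, 0.1774]
ft_force: [0.5, -0.5, -0.6]
finger_force: 0.0
t: 20.6
ee_pos: [0.5384, -0.1642, 0.1779]
eef_rot: [[0.039, -0.999, 0.003], [-0.999, -0.039, -0.0], [0.0, -0.003, -1.0]]
ft_force: [-0.6, 1.5, 6.2]
finger_gap: 0.566
finger_force: 64.2
ft_force: [-1.4, 0.3, -0.6]
finger_gap: 0.568
finger_force: 63.5
pos [ 0.5369 -0.1642  0.3757] tool-y yaw -177.9 tilt [-0.0005  0.0009] t 21.35 gap 0.568 F [-1.4  0.3 -0.6]
shift [-0.4196 -0.0058 -0.0039] rz 0.098
```

Converted, -0.06 m is -2.4, -0.0596 m is -2.384, 0.098 rad is 0.98.

```bash
python3 jog.py '-2.4,-0.032,0,0,0,0
-2.4,-0.032,0,0,0,0
-2.4,-0.032,0,0,0,0
-2.4,-0.032,0,0,0,0
-2.4,-0.032,0,0,0,0
-2.4,-0.036,0,0,0,0
-2.384,-0.036,0,0,0,0.98
0,0,0,0,0,0
0,0,0,0,0,0'|grep gap; python3 -c "
from h import *
to([.527,.2553,.228],176.5)"
```

```text
finger_gap: 0.565
pos [0.5271 0.2552 0.3739] tool-y yaw 176.6 tilt [-0.0036 -0.0027] t 22.48 gap 0.565 F [ 0.9 -0.5 -1.7]
shift [-0.0005 -0.0004  0.1459] rz 0.002
```

```bash
python3 jog.py '0,0,2,0,0,0
0,0,2,0,0,0
0,0,1.2,0,0,0
0,0,0.64,0,0,0
0,0,0,0,0,0
0,0,0,0,0,0' | grep -E 'gap|force'; python3 -c "
from h import *
to([.527,.2553,.2145],176.5)"
```

```text
ft_force: [-0.3, 0.2, 0.7]
finger_gap: 0.57
finger_force: 63.4
pos [0.5281 0.2553 0.2315] tool-y yaw 176.6 tilt [0.0022 0.0015] t 23.23 gap 0.57 F [-0.3  0.2  0.7]
shift [0.     0.0011 0.017 ] rz 0.001
```

```bash
python3 jog.py '0,0.04,0.36,0,0,0
0,0,0.2,0,0,0
0,0,0.16,0,0,0
0,0,0,0,0,0
0,0,0,0,0,0'|grep -E 'pos|ft'; python3 jog.py '0,0,0,0,0,0
0,0,0,0,0,0
0,0,0,0,0,0' 0.8 |grep -E 'pos|ft|gap'; python3 jog.py '0,0,-1.2,0,0,0
0,0,-2,0,0,0
0,0,-1.6,0,0,0
0,0,-0.8,0,0,0
0,0,0,0,0,0'|grep -E 'pos|ft|gap'; python3 - <<'E'
from h import *
to([.437,-.045,.33],173.2); im,s=snap('wrist','p2.png')
C=cam('wrist',s)
for c in blobs(masks(im)['thick'],500): print(rect(C,c,.055),c.mean(0).round())
im=manip.camera('top'); C=cam('top')
for c in blobs(masks(im)['thin'],60): 
    r=rect(C,c,.01)
    if r[0][0]<600 and r[0][1]<60: print('thin',r)
E
```

```text
ee_pos: [0.5265, 0.2554, 0.2129]
ft_force: [-2.4, -0.5, 5.1]
ee_pos: [0.5265, 0.2553, 0.2118]
ft_force: [-0.1, -0.1, -0.2]
finger_gap: 0.798
ee_pos: [0.5267, 0.2554, 0.3537]
ft_force: [-0.7, -0.6, -0.4]
finger_gap: 0.795
pos [0.5267 0.2554 0.3537] tool-y yaw 176.6 tilt [0.0031 0.0026] t 24.85 gap 0.795 F [-0.7 -0.6 -0.4]
shift [0.3053 0.0715 0.0227] rz 0.059
(array([528.3, 318.4]), array([11.4, 69.6]), np.float32(86.5)) [282. 266.]
(array([524.6, 258.6]), array([50.9, 99.5]), np.float32(-3.5)) [282. 205.]
(array([517.6, 131.6]), array([61.1, 73.9]), np.float32(86.5)) [282.  64.]
thin (array([422.6, -32.6]), array([18.1, 76.2]), np.float32(-6.7))
```

```bash
python3 jog.py '2.04,0.48,0,0,0,0
2.04,0.48,0,0,0,0
2.04,0.48,0,0,0,0
2.04,0.48,0,0,0,0
2.04,0.48,0,0,0,0
2.04,0.48,0,0,0,0.59
0,0,0.908,0,0,0
0,0,0,0,0,0' 0.8 40|grep gap; python3 -c "
from h import *
look('thin','b3.png',[.437,-.042],.01); look('panel',None,[.44,-.17],.012)"
```

```text
finger_gap: 0.797
pos [ 0.436  -0.046   0.3282] tool-y yaw 173.2 tilt [-0.0035 -0.001 ] t 26.0 gap 0.796 F [0.6 0.1 0.9]
thin (array([434.9, -38.2]), array([48.6, 99.2]), np.float32(-6.9)) px [278. 208.] edge [254. 162.] [303. 255.]
pos [ 0.4365 -0.0456  0.3289] tool-y yaw 173.2 tilt [-0.0016 -0.0007] t 26.05 gap 0.8 F [0.  0.3 0.5]
panel (array([ 439.4, -164.3]), array([48., 98.]), np.float32(-1.1)) px [258.  74.] edge [224.  14.] [289. 135.]
```

Converted, 0.002 m is 0.08, 0.05 m is 2.

```bash
python3 jog.py '-0.176,0,2,0,0,0
0,0,2,0,0,0
0,0,1.4,0,0,0
0,0,0.7,0,0,0
0,0,0.08,0,0,0
0,0,0,0,0,0
0,0,0,0,0,0' 0.7|grep -E 'pos|ft'; python3 jog.py '0,0,0.08,0,0,0
0,0,0,0,0,0
0,0,0,0,0,0' |grep -E 'pos|ft'
```

```text
ee_pos: [0.4373, -0.0412, 0.1759]
ft_force: [-0.3, -0.1, -0.6]
ee_pos: [0.4368, -0.0415, 0.173]
ft_force: [0.3, -0.0, 0.7]
```

Converted, -0.06 m is -2.4, -0.05 m is -2.

```bash
python3 jog.py '0,0,0,0,0,0
0,0,0,0,0,0
0,0,0,0,0,0
0,0,0,0,0,0
0,0,0,0,0,0' 0.0 60| grep -E 'pos|gap|force';  python3 jog.py '0,0,-1.2,0,0,0
0,0,-2,0,0,0
0,0,-2.4,0,0,0
0,0,-2.4,0,0,0
0,0,0,0,0,0
0,0,0,0,0,0' | grep -E 'gap|force'; python3 -c "
from h import *
to([.527,.2553,.38],176.5)"
```

```text
ee_pos: [0.4369, -0.0415, 0.1734]
ft_force: [-1.6, -0.3, 5.7]
finger_gap: 0.559
finger_force: 61.8
ft_force: [-0.6, 0.9, -1.1]
finger_gap: 0.563
finger_force: 62.2
pos [ 0.4361 -0.0416  0.3723] tool-y yaw 173.2 tilt [-0.0009  0.0005] t 28.68 gap 0.563 F [-0.6  0.9 -1.1]
shift [-0.3056 -0.0548 -0.0076] rz -0.058
```

Converted, -0.051 m is -2.04, -0.0506 m is -2.024, -0.058 rad is -0.58.

```bash
python3 jog.py '-2.04,-0.364,0,0,0,0
-2.04,-0.364,0,0,0,0
-2.04,-0.364,0,0,0,0
-2.04,-0.364,0,0,0,0
-2.04,-0.364,0,0,0,0
-2.024,-0.364,0,0,0,-0.58
0,0,0,0,0,0
0,0,2,0,0,0
0,0,1.6,0,0,0
0,0,0,0,0,0'|grep gap; python3 -c "
from h import *
to([.527,.2553,.228],176.5)"
```

```text
finger_gap: 0.563
pos [0.5259 0.2537 0.2782] tool-y yaw 176.4 tilt [-0.0092 -0.0072] t 29.93 gap 0.563 F [ 0.5 -0.2  0.2]
shift [-0.002  -0.0015  0.0502] rz -0.001
```

Converted, 0.03 m is 1.2, 0.012 m is 0.48.

```bash
python3 jog.py '-0.04,0,1.2,0,0,0
0,0,0.48,0,0,0
0,0,0,0,0,0
0,0,0,0,0,0'|grep -E 'pos|gap|ft'; python3 -c "
from h import *
to([.5267,.2553,.2284],176.5)"
```

```text
ee_pos: [0.5278, 0.2567, 0.2423]
ft_force: [1.1, -0.5, 0.4]
finger_gap: 0.561
pos [0.5278 0.2567 0.2423] tool-y yaw 176.5 tilt [0.002  0.0012] t 30.43 gap 0.561 F [ 1.1 -0.5  0.4]
shift [0.0015 0.001  0.0139] rz 0.0
```

Converted, 0.008 m is 0.32, 0.004 m is 0.16.

```bash
python3 jog.py '0.048,0.04,0.32,0,0,0
0,0,0.16,0,0,0
0,0,0.12,0,0,0
0,0,0,0,0,0
0,0,0,0,0,0'|grep -E 'pos|ft'; python3 jog.py '0,0,0,0,0,0
0,0,0,0,0,0
0,0,0,0,0,0' 0.8 |grep -E 'pos|ft|gap'; python3 jog.py '0,0,-1.2,0,0,0
0,0,-2,0,0,0
0,0,-1.6,0,0,0
0,0,0,0,0,0
0,0,0,0,0,0'|grep -E 'pos|ft|gap'; python3 - <<'E'
from h import *
to([.442,-.168,.33],178.9); im,s=snap('wrist','p3.png')
C=cam('wrist',s)
for c in blobs(masks(im)['thin'],500): print('thin',rect(C,c,.065),c.mean(0).round())
E
```

```text
ee_pos: [0.5261, 0.2553, 0.2284]
ft_force: [-5.7, -0.3, 14.2]
ee_pos: [0.5262, 0.2553, 0.2254]
ft_force: [0.3, 0.2, 0.2]
finger_gap: 0.798
ee_pos: [0.5259, 0.2551, 0.3451]
ft_force: [0.6, 0.3, -0.5]
finger_gap: 0.801
pos [0.5259 0.2551 0.3451] tool-y yaw 176.5 tilt [-0.0013 -0.0005] t 32.05 gap 0.801 F [ 0.6  0.3 -0.5]
shift [0.4275 0.0578 0.0154] rz -0.042
thin (array([525.1, 258. ]), array([63.4, 98.6]), np.float32(-3.6)) [280. 215.]
```

Converted, 0.061 m is 2.44, 0.0083 m is 0.332, -0.042 rad is -0.42.

```bash
python3 jog.py '2.44,0.332,0,0,0,0
2.44,0.332,0,0,0,0
2.44,0.332,0,0,0,0
2.44,0.332,0,0,0,0
2.44,0.332,0,0,0,0
2.44,0.332,0,0,0,0
2.44,0.32,0.616,0,0,-0.42
0,0,0,0,0,0
0,0,0,0,0,0' 0.8 40|grep gap; python3 -c "
from h import *
look('panel','b4.png',[.44,-.168],.012)"
```

```text
finger_gap: 0.8
pos [ 0.443  -0.166   0.3302] tool-y yaw 178.9 tilt [-0.0011 -0.    ] t 33.27 gap 0.801 F [ 0.2 -0.  -0.2]
panel (array([ 439.3, -164.9]), array([47.7, 97.9]), np.float32(-1.1)) px [282. 201.] edge [257. 155.] [306. 248.]
```

Converted, 0.05 m is 2, 0.035 m is 1.4.

```bash
python3 jog.py '0.06,0.06,2,0,0,0
0,0,2,0,0,0
0,0,1.4,0,0,0
0,0,0.7,0,0,0
0,0,0.18,0,0,0
0,0,0,0,0,0
0,0,0,0,0,0' 0.7|grep -E 'pos|ft'; python3 jog.py '0,0,0,0,0,0
0,0,0,0,0,0
0,0,0,0,0,0
0,0,0,0,0,0
0,0,0,0,0,0' 0.0 60| grep -E 'pos|gap|force';  python3 jog.py '0,0,-1.2,0,0,0
0,0,-2,0,0,0
0,0,-2.4,0,0,0
0,0,-2.4,0,0,0
0,0,0,0,0,0
0,0,0,0,0,0' | grep -E 'gap|force'; python3 -c "
from h import *
to([.5265,.2553,.38],176.5)"
```

```text
ee_pos: [0.4417, -0.1675, 0.1746]
ft_force: [0.5, 1.2, -0.9]
ee_pos: [0.4416, -0.1678, 0.1751]
ft_force: [-1.0, 1.9, 5.6]
finger_gap: 0.563
finger_force: 61.6
ft_force: [-0.1, -0.3, -0.3]
finger_gap: 0.564
finger_force: 62.4
pos [ 0.4403 -0.1679  0.3737] tool-y yaw 178.9 tilt [0.0004 0.0007] t 35.52 gap 0.564 F [-0.1 -0.3 -0.3]
shift [-0.4248 -0.0778 -0.006 ] rz 0.041
```

```bash
python3 jog.py '-2.428,-0.444,0,0,0,0
-2.428,-0.444,0,0,0,0
-2.428,-0.444,0,0,0,0
-2.428,-0.444,0,0,0,0
-2.428,-0.444,0,0,0,0
-2.428,-0.444,0,0,0,0
-2.424,-0.448,0,0,0,0.41
0,0,0,0,0,0
0,0,2,0,0,0
0,0,1.6,0,0,0'|grep gap; python3 jog.py '0,0,0.8,0,0,0
0,0,0,0,0,0
0,0,0,0,0,0' | grep -E 'gap|ft';python3 -c "
from h import *
to([.5268,.2553,.2401],176.5)"
```

```text
finger_gap: 0.562
ft_force: [-0.4, 0.2, 0.1]
finger_gap: 0.566
pos [0.5273 0.255  0.264 ] tool-y yaw 176.6 tilt [ 0.0003 -0.0002] t 37.15 gap 0.566 F [-0.4  0.2  0.1]
shift [-0.0002  0.0005  0.0239] rz 0.001
```

Converted, 0.014 m is 0.56, 0.006 m is 0.24.

```bash
python3 jog.py '0,0.02,0.56,0,0,0
0,0,0.24,0,0,0
0,0,0.12,0,0,0
0,0,0.08,0,0,0
0,0,0,0,0,0
0,0,0,0,0,0'|grep -E 'pos|ft|gap'; python3 jog.py '0,0,0,0,0,0
0,0,0,0,0,0
0,0,0,0,0,0' 0.8 |grep -E 'pos|ft|gap'; python3 jog.py '0,0,-1.2,0,0,0
0,0,-2,0,0,0
0,0,-2,0,0,0
0,0,0,0,0,0
0,0,0,0,0,0'|grep -E 'pos|ft|gap'; python3 - <<'E'
from h import *
im,s=snap('wrist','p4.png')
C=cam('wrist',s)
for c in blobs(masks(im)['panel'],500): print('panel',rect(C,c,.077),c.mean(0).round())
for c in blobs(masks(im)['red'],100): print('red',rect(C,c,.150),c.mean(0).round())
to([.5185,.1414,.345],174.3)
E
```

```text
ee_pos: [0.5264, 0.2553, 0.2401]
ft_force: [-2.8, -1.7, 7.6]
finger_gap: 0.559
ee_pos: [0.5266, 0.2554, 0.2385]
ft_force: [0.0, -0.6, 0.5]
finger_gap: 0.801
ee_pos: [0.5262, 0.2552, 0.3682]
ft_force: [-0.5, -0.1, 0.6]
finger_gap: 0.803
panel (array([524.6, 257.7]), array([48.1, 98.2]), np.float32(-3.4)) [280. 209.]
red (array([518.5, 141.5]), array([12.8, 45.9]), np.float32(-5.9)) [279.  56.]
pos [0.5262 0.2551 0.3674] tool-y yaw 176.5 tilt [-0.0021 -0.0012] t 38.95 gap 0.804 F [-0.5 -0.2  0.2]
shift [0.1139 0.0008 0.0226] rz 0.039
```

View pics/p4.png

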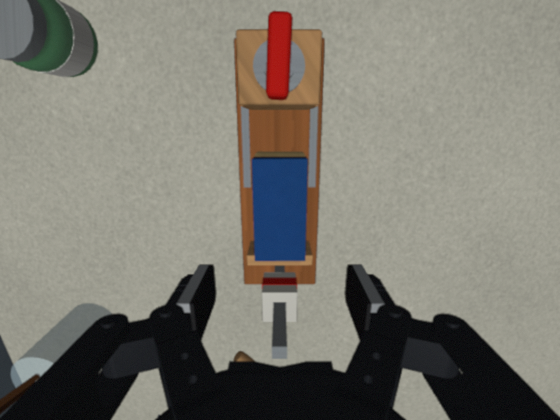

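The pile is neat: panel at (280,209) just short of the fence, knob bar at (279,56) along the stand. I'll grip the bar again.

Converted, 0.058 m is 2.32, 0.0575 m is 2.3, 0.023 rad is 0.23.

```bash
python3 jog.py '2.32,0,0,0,0,0.2
2.3,-0.04,0,0,0,0.23
0,0,1.2,0,0,0
0,0,1.2,0,0,0
0,0,0.496,0,0,0
0,0,0,0,0,0
0,0,0,0,0,0' 0.6|grep -E 'pos|ft'; python3 jog.py '0,0,0,0,0,0
0,0,0,0,0,0
0,0,0,0,0,0
0,0,0,0,0,0
0,0,0,0,0,0' 0.0 50| grep -E 'pos|gap|force'; python3 jog.py '-0.4,0.012,0,0,0,0
-0.4,0.012,0,0,0,0
-0.4,0.012,0,0,0,0
-0.2,0.008,0,0,0,0
0,0,0,0,0,0
0,0,0,0,0,0'|grep -E 'pos|gap|force';python3 -c "
from h import *
to([.5232,.186,.297],174)"
```

```text
ee_pos: [0.5199, 0.1405, 0.297]
ft_force: [-0.3, -0.1, 0.3]
ee_pos: [0.5198, 0.1403, 0.2978]
ft_force: [-1.8, 1.1, 5.4]
finger_gap: 0.154
finger_force: 52.3
ee_pos: [0.5221, 0.1756, 0.2979]
ft_force: [-2.3, 0.5, 6.6]
finger_gap: 0.152
finger_force: 52.6
pos [0.5221 0.1756 0.2979] tool-y yaw 174.1 tilt [0.0019 0.0014] t 41.2 gap 0.152 F [-2.3  0.5  6.6]
shift [-0.0105 -0.0001  0.0009] rz 0.002
```

Now small steps until the force rises.

```bash
for i in 1 ; do python3 jog.py '-0.12,0.004,0,0,0,0
-0.08,0,0,0,0,0
0,0,0,0,0,0'|grep -E 'pos|ft'; python3 jog.py '-0.08,0,0,0,0,0
0,0,0,0,0,0'|grep -E 'pos|ft';python3 jog.py '-0.08,0,0,0,0,0
0,0,0,0,0,0'|grep -E 'pos|ft';python3 jog.py '-0.06,0,0,0,0,0
0,0,0,0,0,0'|grep -E 'pos|ft'; done
```

```text
ee_pos: [0.5224, 0.1802, 0.2979]
ft_force: [-2.6, -0.1, 7.3]
ee_pos: [0.5226, 0.1821, 0.2979]
ft_force: [-3.0, -0.4, 6.2]
ee_pos: [0.5227, 0.1839, 0.2979]
ft_force: [-3.0, -2.1, 7.0]
ee_pos: [0.5228, 0.1853, 0.2978]
ft_force: [-3.2, -2.2, 6.8]
```

Converted, -0.0015 m is -0.06.

```bash
python3 jog.py '-0.06,0,0,0,0,0
0,0,0,0,0,0'|grep -E 'pos|ft'; python3 jog.py '-0.06,0,0,0,0,0
0,0,0,0,0,0'|grep -E 'pos|ft';python3 jog.py '-0.04,0,0,0,0,0
0,0,0,0,0,0'|grep -E 'pos|ft'
```

```text
ee_pos: [0.523, 0.1867, 0.2978]
ft_force: [-3.5, -2.3, 8.5]
ee_pos: [0.5231, 0.1876, 0.2978]
ft_force: [-3.8, -4.5, 8.5]
ee_pos: [0.5232, 0.1879, 0.2978]
ft_force: [-1.9, -8.0, 8.4]
```

Converted, -0.0007 m is -0.028.

```bash
python3 jog.py '-0.028,0,0,0,0,0
0,0,0,0,0,0'|grep -E 'pos|ft'; python3 jog.py '0,0,0,0,0,1.3
0,0,0,0,0,1.3
0,0,0,0,0,1.3
0,0,0,0,0,1.3
0,0,0,0,0,1.3
0,0,0,0,0,1.3
0,0,0,0,0,1.3
0,0,0,0,0,1.3
0,0,0,0,0,1.3
0,0,0,0,0,1.3'|grep -E 'pos|ft|gap'; python3 jog.py '0,0,0,0,0,0
0,0,0,0,0,0' |grep -E 'pos|ft'; python3 -c "
from h import *
to()"
```

```text
ee_pos: [0.5233, 0.1882, 0.2978]
ft_force: [-1.9, -8.4, 9.0]
ee_pos: [0.5239, 0.1876, 0.2978]
ft_force: [2.5, -12.6, 7.5]
finger_gap: 0.155
ee_pos: [0.5239, 0.1875, 0.2978]
ft_force: [3.1, -12.7, 7.3]
pos [0.5239 0.1875 0.2978] tool-y yaw 99.6 tilt [-0.0003 -0.0059] t 44.83 gap 0.153 F [  3.1 -12.7   7.3]
```

Converted, -0.05 m is -2, -0.03 m is -1.2.

```bash
python3 jog.py '0,0,0,0,0,0
0,0,0,0,0,0
0,0,0,0,0,0
0,0,-1.2,0,0,0
0,0,-2,0,0,0
0,0,-2,0,0,0
1.2,-1.2,0,0,0,0
0,0,0,0,0,0
0,0,0,0,0,0' 0.6|grep -E 'pos|ft'; python3 - <<'E'
from h import *
im,s=snap('wrist','e1.png'); C=cam('wrist',s); to()
for c in blobs(masks(im)['panel'],500): print('panel',rect(C,c,.077),c.mean(0).round())
for c in blobs(masks(im)['red'],100): print('red',rect(C,c,.150),c.mean(0).round())
sd=manip.camera('side')[155:275,190:360,::-1]
a=cv2.resize(im[:,:,::-1],(400,300)); b=cv2.resize(sd,(400,300),interpolation=cv2.INTER_CUBIC); cv2.imwrite('pics/e1c.png',np.hstack([a,b]))
E
```

```text
ee_pos: [0.4989, 0.1558, 0.4261]
ft_force: [0.4, -0.1, -0.1]
pos [0.4991 0.156  0.4259] tool-y yaw 99.6 tilt [-0.0004 -0.0002] t 46.0 gap 0.602 F [-0.3 -0.2  0.8]
panel (array([637. , 548.1]), array([ 39.3, 124.7]), np.float32(83.1)) [541. 338.]
panel (array([525. , 266.1]), array([50.1, 94. ]), np.float32(-3.4)) [368. 232.]
red (array([641.2, 495.7]), array([21.7, 49. ]), np.float32(-60.8)) [554. 379.]
red (array([658.7, -13.8]), array([10., 34.]), np.float32(26.3)) [ 93. 335.]
red (array([521.7, 187.3]), array([12.9, 43.7]), np.float32(-79.0)) [309. 245.]
```

View pics/e1c.png

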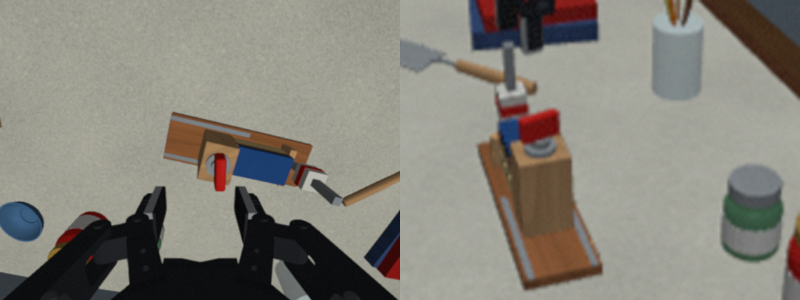

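The bar is turned to 1.3 rad, and the stop and pile are nipped tight against the fence. The spare thick board is still in its place, clear of the stand. I'll hand in.

```bash
python3 -c "
from h import *
print(manip.sign_off())"
```

```text
the job is handed in; nothing more can be done
None
```

I handed the job in: two thick boards, the thin board and the panel are stacked and nipped against the fence, the knob is tightened to about 1.3 rad, and the panel's top is at about 77 mm, inside the red band I measured at about 69–83 mm.

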